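# Top up the rice-cake tubs

## Task

Top up both tubs sunk in the prep board with the rice cakes lying on it, so that in each tub the stack lies flat and its top is level with the fill line: no lower, and not above it, or the lid will not close. Leave any rice cake that is not needed lying flat on the board, clear of the tubs' mouths, and do not knock over or shift the glass and the lemon behind the board.

Things in the scene. Friction and masses are not known exactly. Their poses are not given: they have to be found in the camera images.
- board: light wooden prep board on two end panels, fixed to the worktop: 560 mm long (its y axis), 250 mm deep (its x axis), slab 20 mm thick, top face 100 mm above the worktop. Origin on the worktop under its centre; the two tubs lie on its y axis, 210 mm either side of the centre (left tub at +y, right tub at -y).
- left_tub (a point): centre of the fill line of the left tub, on its axis, z up. White plastic tub, inside 94 mm across, rim flush with the board's top, 12 mm above the thin dark fill line on its inner wall. It already holds a stack of rice cakes (they stay put), lying flat; its top is either one or two cakes (14 or 28 mm) below the line: not told which, it differs between the tubs and from start to start.
- right_tub (a point): centre of the fill line of the right tub, on its axis, z up. White plastic tub, inside 94 mm across, rim flush with the board's top, 12 mm above the thin dark fill line on its inner wall. It already holds a stack of rice cakes (they stay put), lying flat; its top is either one or two cakes (14 or 28 mm) below the line: not told which, it differs between the tubs and from start to start.
- cake_1: one of four alike loose rice cakes: stiff off-white grainy disc, 88 mm across, 14 mm thick, about 30 g; origin at its centre, z along its axis. Starts flat on the board, two on the half nearer each tub. Too wide for many grippers; slides easily when pushed at the rim; pushed over a tub's mouth it drops, and may first hang or lean on the rim.
- cake_2: another of the four rice cakes, like cake_1
- cake_3: another of the four rice cakes, like cake_1
- cake_4: another of the four rice cakes, like cake_1
- glass_1: drinking glass, 79 mm wide, 90 mm high, stands loose behind the board; origin at the underside
- lemon_1: lemon, 78x55x56 mm, lies loose behind the board; origin at the underside
Things that resemble listed ones, but are neither listed nor needed, are in the scene too. What is shaped like the cake_4 but orange is not meant.

How it is judged:
At the end, for the whole second after the job is handed in: In each tub a rice cake lies with its top face within 5 mm of the fill line and none lies higher; every rice cake is either in a tub (centre within 12 mm of its axis) or on the board's top at least 88 mm from both tub axes; all lie flat (within 4 degrees) and at rest (((horizontal distance between cake_1 and left_tub below 0.012 m and z of cake_1 in the frame of left_tub between -0.012 and -0.002 m) or (horizontal distance between cake_2 and left_tub below 0.012 m and z of cake_2 in the frame of left_tub between -0.012 and -0.002 m) or (horizontal distance between cake_3 and left_tub below 0.012 m and z of cake_3 in the frame of left_tub between -0.012 and -0.002 m) or (horizontal distance between cake_4 and left_tub below 0.012 m and z of cake_4 in the frame of left_tub between -0.012 and -0.002 m)) and ((horizontal distance between cake_1 and right_tub below 0.012 m and z of cake_1 in the frame of right_tub between -0.012 and -0.002 m) or (horizontal distance between cake_2 and right_tub below 0.012 m and z of cake_2 in the frame of right_tub between -0.012 and -0.002 m) or (horizontal distance between cake_3 and right_tub below 0.012 m and z of cake_3 in the frame of right_tub between -0.012 and -0.002 m) or (horizontal distance between cake_4 and right_tub below 0.012 m and z of cake_4 in the frame of right_tub between -0.012 and -0.002 m)) and ((horizontal distance between cake_1 and left_tub below 0.012 m and z of cake_1 in the frame of left_tub below -0.002 m) or (horizontal distance between cake_1 and right_tub below 0.012 m and z of cake_1 in the frame of right_tub below -0.002 m) or (z of cake_1 in the frame of board between 0.104 and 0.11 m and horizontal distance between cake_1 and left_tub above 0.088 m and horizontal distance between cake_1 and right_tub above 0.088 m)) and ((horizontal distance between cake_2 and left_tub below 0.012 m and z of cake_2 in the frame of left_tub below -0.002 m) or (horizontal distance between cake_2 and right_tub below 0.012 m and z of cake_2 in the frame of right_tub below -0.002 m) or (z of cake_2 in the frame of board between 0.104 and 0.11 m and horizontal distance between cake_2 and left_tub above 0.088 m and horizontal distance between cake_2 and right_tub above 0.088 m)) and ((horizontal distance between cake_3 and left_tub below 0.012 m and z of cake_3 in the frame of left_tub below -0.002 m) or (horizontal distance between cake_3 and right_tub below 0.012 m and z of cake_3 in the frame of right_tub below -0.002 m) or (z of cake_3 in the frame of board between 0.104 and 0.11 m and horizontal distance between cake_3 and left_tub above 0.088 m and horizontal distance between cake_3 and right_tub above 0.088 m)) and ((horizontal distance between cake_4 and left_tub below 0.012 m and z of cake_4 in the frame of left_tub below -0.002 m) or (horizontal distance between cake_4 and right_tub below 0.012 m and z of cake_4 in the frame of right_tub below -0.002 m) or (z of cake_4 in the frame of board between 0.104 and 0.11 m and horizontal distance between cake_4 and left_tub above 0.088 m and horizontal distance between cake_4 and right_tub above 0.088 m)) and angle between the z axis of each of cake_1, cake_2, cake_3, cake_4 and the z axis of board, either way round below 0.07 rad and linear speed of each of cake_1, cake_2, cake_3, cake_4 below 0.02 m/s); the robot touches nothing.
It fails at once if the glass or the lemon is shifted by more than 30 mm or knocked over (distance of any of glass_1, lemon_1 from where it was at the start of the episode above 0.03 m or angle between glass_1's own z axis and vertical above 0.4 rad).
It also fails if it takes over 70 s, if anything falls off the work surface, if the arm or the gripper's body presses on something with over 40 N, if the wrist force passes 120 N, or if a joint passes its speed limit or range.

## Robot

A 7-joint arm with a two-finger parallel gripper is mounted at the origin on a cart in front of the work surface, level with it; the furniture and walls round the work are solid. World frame = base frame: x ahead of the robot, y to its left, z up, the work surface at z = 0. Lengths are in m, angles in rad, forces in N, time in s.
With the tool pointing down it reaches from about 0.425 to 0.95 m from the base axis. Payload 4.7 kg.
Tool frame: the origin (TCP) lies between the finger pads; the fingertips stand 25 mm ahead of it and the grasp point (between the pads) lies 6 mm ahead of it; z points along the fingers, y is the line along which they close (so a half turn about z gives the same grasp; the last joint's range is limited). The gripper opens to 85 mm and grips with 20 to 120 N. Pads are 22 mm wide; open, the fingers measure 114 mm over their backs; the gripper's body (76 mm by 85 mm) begins 54 mm behind the grasp point. The pads swing forward as they close: fully open they stand 13 mm farther back than shut.
Start: joints at [1.297, 0.469, -0.049, 1.532, 0.024, 1.141, -0.082], TCP at [0.164, -0.655, 0.256] pointing down, gripper open.
Joint ranges: [-2.59, 2.59], [-0.33, 1.99], [-1.39, 1.29], [0.1, 2.45], [-1.04, 4.18], [0.21, 1.99], [-2.66, 2.66]. Speed limits (rad/s): [2.57, 2.57, 3.14, 3.14, 3.14, 3.14, 3.14].

## Interface

Orientations are given as a 3x3 rotation matrix whose columns are the frame's x, y, z axes.
In Python, from rig import * gives the robot as it stands. Calls block until the motion is done:
- movep(position, orientation): joint-space move of the TCP to a pose.
- move_l(position, attitude=None, feed=0.15, until_force=None): straight line of the TCP; attitude=None keeps the orientation; feed is the mean speed in m/s. With until_force (N) it stops when the force on the tool has changed by that much, and returns True; else False.
- move_joints(angles): joint-space move.
- command_gripper(opening, newtons=None): finger opening in m; newtons is the grip in N (None keeps the last); returns when the fingers have stopped.
- sleep(seconds).
- inverse_kinematics(position, orientation): joint angles nearest the present ones, or None.
- sense(): the state.
- camera(name): name is "scene" or "top"; returns (picture, depth): 400x640x3 uint8, red, green, blue; 400x640 float32, m along the optical axis (not along the pixel's ray), 0 where there is no reading.
- camera_params(name): a dict with "K" (3x3 intrinsics, pixels), "position" and "rotation" of the camera in the world. Camera axes: x right, y down, z forward; pixel columns grow to the right and rows downward; lengths in m; the calibration is good to about 2 mm. A picture is of the moment at which its call begins. camera_params takes no time and is no camera call.
A pose or a line that the arm cannot do raises Unreachable and nothing moves.
- finish_job(): hands the job in; it is judged then, once.
The state is a dict: "time_s": time; "joint_pos": joint angles; "qd": joint speeds; "joint_efforts": joint torques, N m; "position": TCP position; "tcp_rot": TCP orientation; "wrist_force": force on the tool from outside, world axes, zero at the start; "ft_torque": the same for the moment, N m; "finger_gap": finger opening in m; "gripper_force": force on a finger pad.
Only numpy, scipy, OpenCV 4.12 (cv2) and the standard library are available. Lean on these libraries where they do the work, as an engineer would, in place of code of your own. Each camera call takes 0.05 s, during which the arm holds its last target. There are 200 camera calls.

## Working session

There is one attempt and no reset: what is moved stays moved. The work goes in short steps, each a Python script; the robot and the scene stay as the last script left them, time stands still between calls to the robot, and variables do not carry over. Pictures are saved under pics/ and viewed, at most 10 in all, crops included, and the job is handed in when it is done.

```bash
ls; mkdir -p pics
python3 - <<'E'
from rig import *
import cv2,numpy as np
for n in("top","scene"):
    p,d=camera(n); cv2.imwrite(f"pics/{n}0.png",p[:,:,::-1]); np.save(f"{n}0.npy",d)
    print(camera_params(n))
s=sense();print(s["time_s"],s["position"],s["tcp_rot"],s["finger_gap"])
E
```

```text
pics
{'K': array([[402.7468497 ,   0.        , 320.65522202],
       [  0.        , 402.7468497 , 203.02805768],
       [  0.        ,   0.        ,   1.        ]]), 'position': array([ 0.47815005, -0.01909815,  1.09952085]), 'rotation': array([[-0.02174708, -0.98566262,  0.16732081],
       [-0.99971049,  0.02316268,  0.00651327],
       [-0.01029549, -0.16713073, -0.98588099]])}
{'K': array([[472.09515595,   0.        , 320.04745905],
       [  0.        , 472.09515595, 192.67780232],
       [  0.        ,   0.        ,   1.        ]]), 'position': array([0.11332271, 0.72492874, 0.93814227]), 'rotation': array([[-0.81138424, -0.40445985,  0.42198087],
       [-0.58444485,  0.55034373, -0.59627679],
       [ 0.00893549, -0.73043413, -0.6829247 ]])}
0.1 [ 0.16347887 -0.65442226  0.25535722] [[ 9.70188207e-01  2.42352234e-01 -4.86559404e-04]
 [ 2.42352715e-01 -9.70186732e-01  1.69312383e-03]
 [-6.17211343e-05 -1.76056777e-03 -9.99998448e-01]] 0.08557196843792507
```

View pics/top0.png

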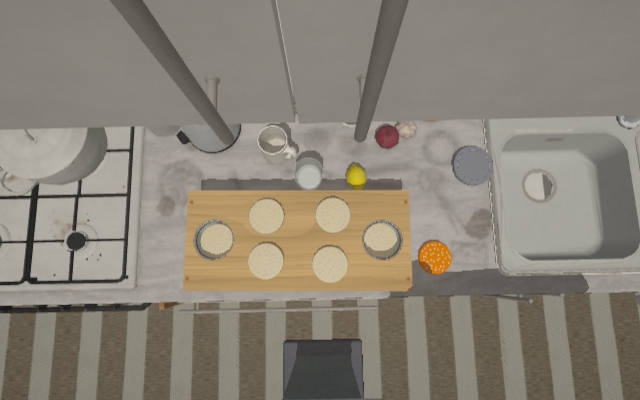

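View pics/scene0.png

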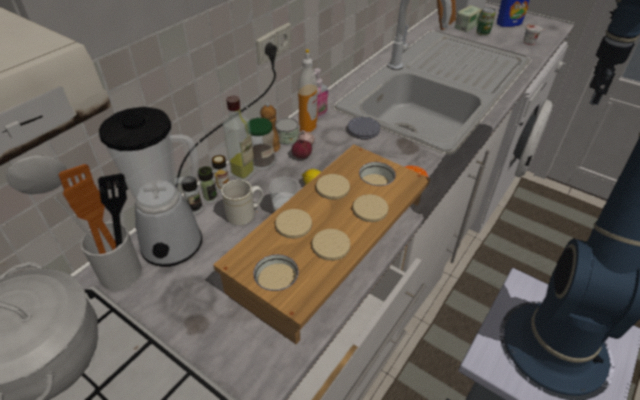

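The pictures show tubs in the top view at about (214,239) left and (382,239) right. Cake candidates are (267,216), (266,261), (333,215) and (330,264). Lookalikes are the orange disc at (435,257), the grey disc at (472,165), and the stacks inside the tubs at (216,238) and (380,237). I choose the four off-white discs on the board. The glass is at (309,171) and the lemon at (357,176).

```bash
cat > h.py <<'E'
from rig import *
import cv2,numpy as np
def cloud(n="top"):
    p,d=camera(n); c=camera_params(n); K=c["K"]
    v,u=np.mgrid[:400,:640]
    P=np.stack([(u-K[0,2])/K[0,0]*d,(v-K[1,2])/K[1,1]*d,d],-1)@c["rotation"].T+c["position"]
    P[d==0]=np.nan
    return p,P
def flat(P,z0,z1,off=0.0):   # blobs by height band on a 1 mm grid
    m=(P[...,2]>z0)&(P[...,2]<z1); return m.astype(np.uint8)
def blobs(m,P,lo=300,hi=4000):
    n,l,s,c=cv2.connectedComponentsWithStats(m,connectivity=4)
    for i in range(1,n):
        if lo<s[i,4]<hi:
            q=P[l==i]; (r,ctr)=(0,0)
            x,y=q[:,0].astype(np.float32),q[:,1].astype(np.float32)
            (cx,cy),r=cv2.minEnclosingCircle(np.stack([x,y],1))
            yield c[i].round(0),s[i,4],q.mean(0).round(4),(round(cx,4),round(cy,4),round(r,4)),np.std(q[:,2]).round(4)
E
python3 - <<'E'
from h import *
p,P=cloud()
w=P[205:275,190:410]
print(np.histogram(w[...,2],bins=np.arange(.04,.13,.004)))
print("cakes");[print(*b) for b in blobs(flat(P,.107,.125),P)]
print("stack");[print(*b) for b in blobs(flat(P,.03,.092)*(np.pad(np.ones((60,220),np.uint8),((210,130),(190,230)))),P,150)]
m=flat(P,.096,.120); n,l,s,c=cv2.connectedComponentsWithStats(m); i=1+s[1:,4].argmax(); print(cv2.minAreaRect(P[l==i][:,:2].astype(np.float32)))
for u,v in((216,237),(214,239),(380,236),(382,239)): print(u,v,P[v-2:v+3,u-2:u+3].reshape(-1,3).mean(0))
cv2.imwrite("pics/crop0.png",cv2.resize(p[185:295,180:420,::-1],None,fx=3.3,fy=3.3,interpolation=cv2.INTER_CUBIC))
E
```

```text
(array([  13,   24,   15,  121,  626,  244,   41,  292,  563,   61,    5,
         65,   86,  758, 6723, 2163,   54, 1296, 2067,  101,    0,    0]), array([0.04 , 0.044, 0.048, 0.052, 0.056, 0.06 , 0.064, 0.068, 0.072,
       0.076, 0.08 , 0.084, 0.088, 0.092, 0.096, 0.1  , 0.104, 0.108,
       0.112, 0.116, 0.12 , 0.124, 0.128]))
cakes
[332. 215.] 970 [ 0.6146 -0.0405  0.1125] (0.6148, -0.0407, 0.044) 0.0018
[266. 216.] 967 [0.6156 0.1236 0.1126] (0.6161, 0.1238, 0.0442) 0.0019
[265. 261.] 1019 [0.5052 0.1247 0.1126] (0.5058, 0.1247, 0.0439) 0.0018
[329. 265.] 1023 [ 0.4941 -0.0307  0.1126] (0.4943, -0.0307, 0.044) 0.0018
stack
[213. 240.] 1069 [0.5631 0.2634 0.0728] (0.5625, 0.2594, 0.0469) 0.0064
[382. 240.] 1092 [ 0.5543 -0.1673  0.0602] (0.5522, -0.1631, 0.0472) 0.0088
((0.5565249919891357, 0.0477658212184906), (0.5609269738197327, 0.2491004467010498), 88.71543884277344)
216 237 [0.57064089 0.25708323 0.07271162]
214 239 [0.56564928 0.26210933 0.07265542]
380 236 [ 0.56484677 -0.1634452   0.05917057]
382 239 [ 0.55704556 -0.16831149  0.05859612]
```

View pics/crop0.png

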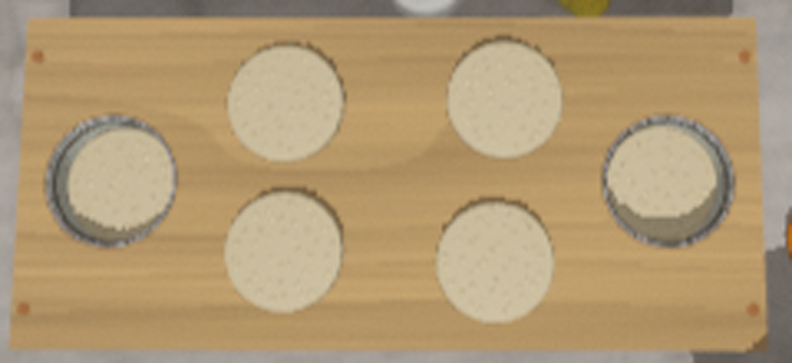

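The crop confirms four off-white discs. The left stack is about 26 mm below the board (1 cake missing) and the right about 40 mm below (2 missing). I'll push each cake with the open fingers as a cradle.

```bash
cat >> h.py <<'E'
TUB={"L":np.array([.5617,.2583]),"R":np.array([.5520,-.1625])}
def att(d):
    best=None
    for s in(1,-1):
        x=np.array([s*d[0],s*d[1],0]); z=np.array([0,0,-1.]); R=np.stack([x,np.cross(z,x),z],1)
        best_c=R; yield R
def go(p,d):
    q0=np.array(sense()["joint_pos"]); c=[]
    for R in att(d):
        q=inverse_kinematics(p,R)
        if q is not None: c.append((np.abs(np.array(q)-q0).max(),R))
    R=min(c,key=lambda t:t[0])[1]; movep(p,R); return R
def push(cake,tub,gap=.070,feed=.06,over=.002):
    cake=np.array(cake);t=TUB[tub];d=(t-cake)/np.linalg.norm(t-cake)
    back=np.sqrt(.044**2-(gap/2)**2)+.011
    s=cake-d*(back+.02); e=t-d*(back-over)
    command_gripper(gap,20)
    go([*s,.20],d)
    move_l([*s,.155],feed=.15)
    hit=move_l([*s,.105],feed=.03,until_force=3); z=sense()["position"][2]+.004
    print("hit",hit,"z",z,"gap",sense()["finger_gap"])
    move_l([*s,z],feed=.05)
    move_l([*e,z],feed=feed)
    print("F",np.round(sense()["wrist_force"],1))
    move_l([*e,.22],feed=.2)
def clear(): # step aside for the camera
    p=sense()["position"]; move_l([.47,np.clip(p[1],.02,.07),.26],feed=.3)
def report(name):
    p,P=cloud(); print("t",sense()["time_s"])
    for b in blobs(flat(P,.107,.135),P,60): 
        if .4<b[2][0]<.7 and -.25<b[2][1]<.35: print("cake",*b)
    for k,t in TUB.items():
        m=np.hypot(P[...,0]-t[0],P[...,1]-t[1])<.036; q=P[m]; A=np.c_[q[:,:2]-t,np.ones(len(q))]
        c=np.linalg.lstsq(A,q[:,2],rcond=None)[0]; print(k,"plane slope x,y, z0",c.round(4),"z pct",np.percentile(q[:,2],[5,50,95]).round(4))
    cv2.imwrite(f"pics/{name}.png",cv2.resize(p[185:295,180:420,::-1],None,fx=3.3,fy=3.3,interpolation=cv2.INTER_CUBIC))
E
python3 - <<'E'
from h import *
p=sense()["position"]; move_l([p[0],p[1],.3],feed=.2)
push([.6148,-.0407],"R")
clear(); report("a1")
E
```

```text
hit True z 0.12142465184631233 gap 0.06997563623215655
F [ 1.4 -0.2  0.3]
t 9.8417
cake [266. 216.] 965 [0.6155 0.1237 0.1125] (0.6157, 0.1242, 0.0442) 0.0018
cake [372. 239.] 316 [ 0.5543 -0.1368  0.1162] (0.5539, -0.1466, 0.0395) 0.0052
cake [261. 256.] 519 [0.5182 0.1357 0.1127] (0.5072, 0.1259, 0.0438) 0.0018
cake [338. 262.] 450 [ 0.5005 -0.0504  0.1124] (0.4956, -0.0368, 0.0427) 0.0018
L plane slope x,y, z0 [-0.0083 -0.0049  0.0727] z pct [0.0697 0.0726 0.0758]
R plane slope x,y, z0 [0.1255 0.8846 0.0963] z pct [0.0732 0.0981 0.122 ]
```

View pics/a1.png

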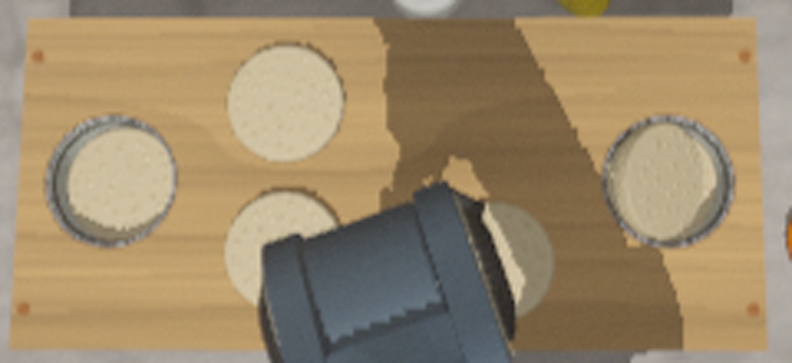

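The right cake leans: its trailing edge hangs on the +y rim, at crop pixel (640,180), and the other end is down in the tub. I'll nudge it off the rim and press it flat.

```bash
cat >> h.py <<'E'
def seat(tub,hi,zfin,nudge=.047):
    """hi: horizontal direction of the high edge; zfin: expected top of cake"""
    t=TUB[tub];hi=np.array(hi)/np.linalg.norm(hi); a=lambda r:t+hi*r
    go([*a(.08),.20],-hi); command_gripper(0,20)
    move_l([*a(.08),.129],feed=.15)
    print("nudge",move_l([*a(nudge),.129],feed=.05,until_force=10))
    move_l([*a(nudge+.004),.129]); move_l([*a(nudge),.165],feed=.2)
    for r in(.026,0):
        move_l([*a(r),.165],feed=.15)
        h=move_l([*a(r),zfin+.025-.003],feed=.07,until_force=8); print("press r",r,h,sense()["position"][2]-.025)
        move_l([*a(r),.165],feed=.2)
E
python3 - <<'E'
from h import *
seat("R",(.14,.99),.074)
clear(); report("a2")
E
```

```text
nudge False
press r 0.026 True 0.07412019026265224
press r 0 True 0.07415234513790481
t 17.4583
cake [266. 216.] 969 [0.6155 0.1237 0.1126] (0.616, 0.1236, 0.0442) 0.002
cake [261. 256.] 518 [0.5177 0.1362 0.1125] (0.5057, 0.1252, 0.0439) 0.0019
cake [338. 261.] 433 [ 0.5015 -0.0507  0.1126] (0.4957, -0.0343, 0.0434) 0.0019
L plane slope x,y, z0 [0.0009 0.0007 0.0728] z pct [0.0697 0.0727 0.0758]
R plane slope x,y, z0 [0.0005 0.0009 0.0726] z pct [0.0696 0.0726 0.0756]
```

View pics/a2.png

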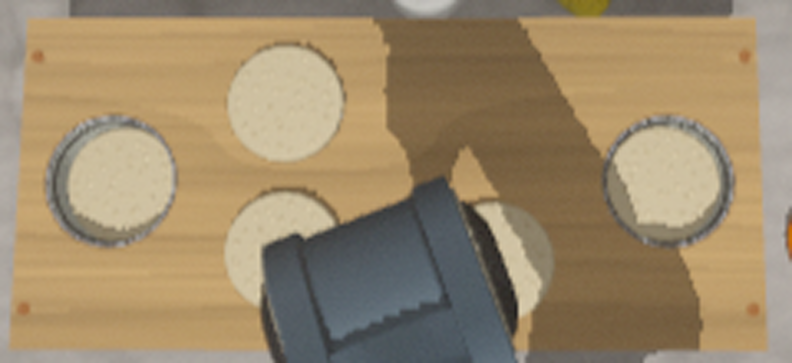

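The first cake lies flat in the right tub, at crop pixel (668,175), with its top about 26 mm below the board. Next come the second right cake and one left cake, seating each as before along the measured lean.

```bash
cat >> h.py <<'E'
def slope(tub):
    _,P=cloud(); t=TUB[tub]; q=P[np.hypot(P[...,0]-t[0],P[...,1]-t[1])<.036]
    c=np.linalg.lstsq(np.c_[q[:,:2]-t,np.ones(len(q))],q[:,2],rcond=None)[0]; print("lean",c.round(3)); return c
def fill(cake,tub):
    push(cake,tub); clear(); c=slope(tub)
    if np.hypot(*c[:2])>.07 and np.hypot(*c[:2])<1.2: seat(tub,c[:2],.088)
    elif c[2]>.092: seat(tub,np.array(cake)-TUB[tub],.088)
    clear()
E
python3 - <<'E'
from h import *
fill([.4943,-.0307],"R"); report("a3")
E
```

```text
hit True z 0.12132004260959306 gap 0.07019301848967907
F [-0.4 -0.4 -0.5]
lean [-0.002 -0.007  0.087]
t 25.0917
cake [266. 216.] 971 [0.6156 0.1236 0.1125] (0.6161, 0.1245, 0.0444) 0.0018
cake [262. 256.] 542 [0.5187 0.1342 0.1125] (0.507, 0.1258, 0.0437) 0.0018
L plane slope x,y, z0 [0.0017 0.0039 0.0727] z pct [0.0695 0.0727 0.0756]
R plane slope x,y, z0 [-0.0052  0.0093  0.0867] z pct [0.0837 0.0867 0.0894]
```

View pics/a3.png

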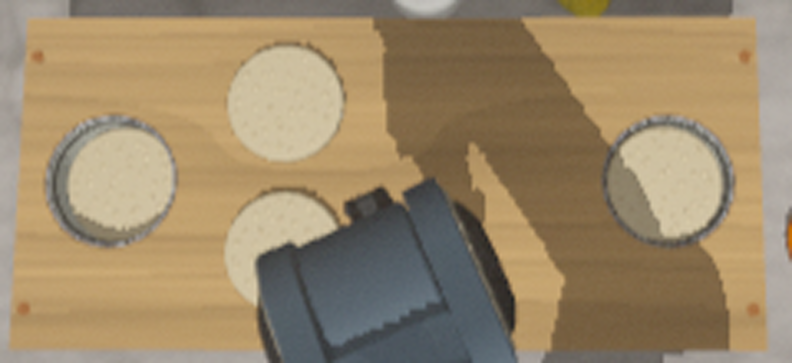

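The second cake dropped in flat and the right tub is at the line, at crop pixel (668,180). Now the left tub.

Run:
```python
from h import *
fill([.616,.1239],"L"); p=sense()["position"]; move_l([.45,-.02,.26],feed=.3); report("a4")
```

```text
hit True z 0.12142364158971698 gap 0.07030467511933917
F [0.  0.8 0.1]
lean [0.003 0.005 0.087]
t 33.1083
cake [265. 261.] 1020 [0.5053 0.1247 0.1126] (0.5059, 0.125, 0.0442) 0.0019
L plane slope x,y, z0 [ 0.0017 -0.0025  0.0867] z pct [0.0836 0.0868 0.0896]
R plane slope x,y, z0 [0.0049 0.0037 0.0866] z pct [0.0835 0.0867 0.0898]
```

View pics/a4.png

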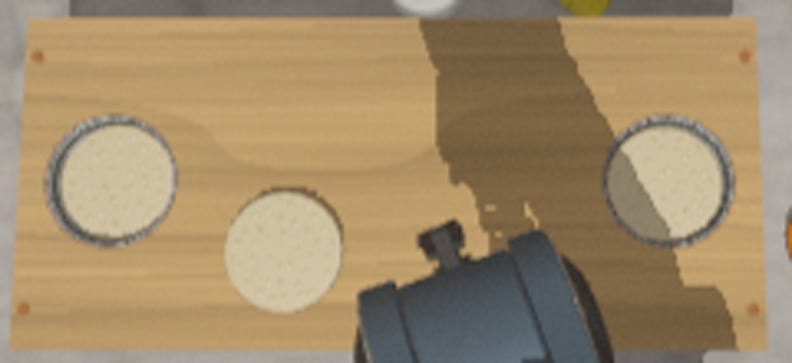

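Both tubs are full and flat, at crop pixels (112,180) and (668,180). Their tops are 12 mm below the board, and the spare cake lies untouched at (284,250).

```bash
python3 -c "
from rig import *
print(finish_job())"
```

```text
the job is handed in; nothing more can be done
None
```

I handed the job in at about 33 s of the 70 s allowed: both tubs are filled flat to the line (two cakes added on the right, one on the left), the spare cake lies flat on the board, and the glass and lemon were not touched; no verdict came back.

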